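# Close and latch the sandwich toaster

### The arm

A 7-joint arm with a two-finger parallel gripper is mounted at the origin on a cart in front of the work surface, level with it; the furniture and walls round the work are solid. World frame = base frame: x ahead of the robot, y to its left, z up, the work surface at z = 0. Lengths are in m, angles in rad, forces in N, time in s.
With the tool pointing down it reaches from about 0.425 to 1.025 m from the base axis. Payload 3.6 kg.
Tool frame: the origin (TCP) lies midway between the tips of the shut fingers; the grasp point (between the pads) lies 19 mm behind it (arm.grasp_offset is the distance from the TCP to the grasp point, in m); z points along the fingers, y is the line along which they close (so a half turn about z gives the same grasp; the last joint's range is limited). The gripper opens to 85 mm and grips with 20 to 120 N. Pads are 22 mm wide; open, the fingers measure 114 mm over their backs; the gripper's body (76 mm by 85 mm) begins 54 mm behind the grasp point. The pads swing forward as they close: fully open they stand 13 mm farther back than shut.
Start: joints at [1.246, 0.591, 0.048, 1.609, -0.033, 0.943, -0.034], TCP at [0.167, -0.706, 0.231] pointing down, gripper open.
Joint ranges: [-2.69, 2.69], [-0.47, 2.24], [-1.27, 1.36], [0.19, 2.51], [-1.53, 4.68], [0.08, 2.07], [-3.09, 3.09]. Speed limits (rad/s): [2.57, 2.57, 3.14, 3.14, 3.14, 3.14, 3.14].

### API

Orientations are given as a rotation vector (axis times angle).
In Python, from workcell import arm gives the robot as it stands.
- The arm moves only by the tool jog_arm, never from a script. Its argument "moves" is a list that holds one entry, the list of rows, each a list of 5 numbers: the finger opening in cm, from 0 to 8.54, then the shift along the tool's x, y, z in cm, then the turn about the tool's z in rad. In form: [[[grip, dx, dy, dz, yaw], ...]]. A call has 1 to 5 rows; each row is the pose to reach, as a shift and turn from the pose commanded when the call began, along the tool's axes at that moment; what a row does not reach only later rows make up. A row lasts 1/12 s, in which the tool goes at most 41.7 mm and 7.16 degrees, less where a joint would pass 70% of its speed; a pose out of reach is approached as far as the arm can. A call with a gripper value outside its range is refused whole. The fingers move at their own pace and stop on an object; the grip force is fixed at half the most. Time passes only in rows, so rows that repeat a pose let the fingers close. It gives the time, the measured TCP pose, the force, the opening and the grip force at its end, in the units of the state.
- arm.get_state(): the state, without advancing time (a new reading comes with each control period).
- arm.grab_frame(name): name is "scene" or "top" or "wrist"; returns the picture (384x512x3 uint8, red, green, blue); there is no depth.
- arm.calibration(name): a dict with "fovy" (degrees; the focal length in pixels is half the picture's height over the tangent of half this angle, whatever the lens; pixels are square), "cx", "cy" (the principal point, pixels), "position" and "attitude" of the camera in the world. Camera axes: x right, y down, z forward; pixel columns grow to the right and rows downward; lengths in m; the calibration is good to about 2 mm. A picture is of the moment at which its call begins: read the wrist's pose just before it. calibration takes no time and is no camera call; for the wrist camera it gives the pose at the moment of the call.
- arm.sign_off(): hands the job in; it is judged then, once.
The state is a dict: "clock": time; "qpos": joint angles; "dq": joint speeds; "effort": joint torques, N m; "tcp_pos": TCP position; "ee_rot": TCP orientation; "force": force on the tool from outside, world axes, zero at the start; "ft_torque": the same for the moment, N m; "grip_width": finger opening in m; "grip_force": force on a finger pad.
Only numpy, scipy, OpenCV 4.12 (cv2) and the standard library are available. Lean on these libraries where they do the work, as an engineer would, in place of code of your own. Each camera call takes 0.05 s, during which the arm holds its last target. There are 200 camera calls.

### The job

The sandwich toaster has cooled and been wiped; close it up for putting away, using only gentle pushes of the fingertips or the outside of the fingers: nothing is gripped or lifted. Tip the standing lid over from behind and push it right down until it lies shut on the base, then push the red latch at the front down and in until it hangs straight, hooked home under the base's lip. The toaster must stay where it stands (no shoving or tilting it), do not fold the latch before the lid is down, and leave the jars, jug, mug and lemon around it alone.

Things in the scene. Friction and masses are not known exactly. Their poses are not given: they have to be found in the camera images.
- toaster: compact black sandwich toaster with a steel lid panel, loose on rubber feet, about 1.9 kg. Origin: on the worktop under the middle of the base; x from the front (latch side) to the back (hinge side), y along its 220 mm width, z up. Base x -80..+85 mm, top z 46 mm. Shut lid: shell x -80..+76 mm, top z 82 mm, then a handle 92 mm wide out to x -106 mm, z 48..66 mm. Below it a like base lip, z 26..43 mm.
- toaster_lid (a joint): lid angle, rad: 0 shut flush on the base, 1.57 standing upright, 1.66 open to its stop; starts at 1.40 to 1.62. The hinge is stiff: the lid stays at any angle it is left and does not fall, so it must be pushed all the way down; under 3 N at its free end is enough.
- lid_hinge (a point): middle of the lid's hinge axis, at x +80 mm, z 46 mm of the toaster; axes as the toaster's. The axis runs along y. The lid's free end moves on an arc about it, from upright over towards the front (-x) and down.
- lid_edge (a point): point on the outer (top) face of the lid, midway across, 5 mm inside the free end of the shell: 155 mm along and 36 mm out from the hinge. Its axes turn with the lid: z out of the outer face, x towards the hinge. With the lid upright the outer face looks backwards, this point is about 200 mm above the worktop and the handle reaches 26 mm higher.
- toaster_latch (a joint): latch angle relative to the lid, rad: 0 home, hanging straight down from the lid's handle with its toe under the base lip; 1.57 sticking straight out of the lid's front edge; starts at 1.15 to 1.50. Light friction (about 1 N at the tip) keeps it at any angle it is left. Its toe strikes the lip and stops it if the lid is not fully down.
- latch_pin (a point): middle of the latch's pin (its hinge axis, along the toaster's y) at the front of the lid's handle; with the lid shut at x -112 mm, z 58 mm of the toaster. Its axes turn with the lid.
- latch_tip (a point): middle of the free end of the red latch plate (36 mm wide, 5 mm thick), 36 mm from its pin; home, it is 22 mm above the worktop. Its axes turn with the latch: z points from the tip to the pin, -x out of the plate's outer face. With the lid upright it points up, to at most 270 mm above the worktop.
- spread_jar: clear jar of pale spread with a black lid, diameter 59 mm, 91 mm high, loose bystander; origin under its middle, z up.
- honey_jar: amber jar with a tan lid, diameter 55 mm, 81 mm high, loose bystander; origin under its middle, z up.
- milk_jug: small steel milk jug with a handle, 77x112 mm, 84 mm high, loose bystander; origin under its middle, z up.
- mug_b: white glazed mug with a handle, 98x128 mm over all, 88 mm high, loose bystander; origin at its foot, z up.
- lemon: yellow lemon, 72x57x58 mm, loose bystander; origin under its middle.

How it is judged:
By the outcome, as a careful person would: the job done as asked, in the order asked, and still so for the second after the job is handed in, with the robot touching nothing.
It also fails if it takes over 51 s, if anything falls off the work surface, if the arm or the gripper's body presses on something with over 40 N, if the wrist force passes 120 N, or if a joint passes its speed limit or range.

## Working session

There is one attempt and no reset: what is moved stays moved. The work goes in short steps, Python scripts to look and compute and a tool call to move; the robot and the scene stay as the last step left them, time stands still between calls to the robot, and variables do not carry over. Pictures are saved under pics/ and viewed, at most 10 in all, crops included, and the job is handed in when it is done.

Besides the shell and the picture viewer there is one more tool, called after "Emit:" in YAML: its name, and indented under it one key for each argument. jog_arm: Moves the arm, as the interface text tells. Its arguments: {"type":"object","properties":{"moves":{"type":"array"}},"required":["moves"]}

```bash
mkdir -p pics; cat > h.py <<'E'
from workcell import arm
import numpy as np, cv2
from scipy.spatial.transform import Rotation as R
def K(c): return 192/np.tan(np.radians(c["fovy"])/2)
def att(c):
    a=np.array(c["attitude"],float)
    return a if a.shape==(3,3) else R.from_rotvec(a).as_matrix()
def ray(c,u,v):
    f=K(c); d=att(c)@np.array([(u-c["cx"])/f,(v-c["cy"])/f,1.]); return np.array(c["position"]),d/np.linalg.norm(d)
def plane(c,u,v,z):
    p,d=ray(c,u,v); return p+d*(z-p[2])/d[2]
def proj(c,P):
    q=att(c).T@(np.array(P)-np.array(c["position"])); return q[:2]/q[2]*K(c)+[c["cx"],c["cy"]]
def tri(c1,a,c2,b):
    p,d=ray(c1,*a);q,e=ray(c2,*b)
    s=np.linalg.lstsq(np.c_[d,-e],q-p,rcond=None)[0]; x,y=p+d*s[0],q+e*s[1]; return (x+y)/2,np.linalg.norm(x-y)
E
python3 - <<'E'
from h import *
print(arm.get_state())
for n in ("scene","top"):
    print(n,arm.calibration(n)); cv2.imwrite(f"pics/{n}0.png",arm.grab_frame(n)[:,:,::-1])
a=[cv2.imread(f"pics/{n}0.png") for n in("scene","top")]
for n,i in zip(("scene","top"),a): cv2.imwrite(f"pics/{n}0b.png",cv2.resize(i,(768,576),interpolation=cv2.INTER_CUBIC))
E
```

```text
{'clock': 0.0, 'qpos': array([ 1.24547522,  0.59209347,  0.04828763,  1.60983622, -0.0332801 ,
        0.94268559, -0.03373712]), 'dq': array([ 0.0008517 , -0.00206998,  0.00027082,  0.0006233 ,  0.00191287,
        0.00050954,  0.00175262]), 'effort': array([-9.98532278e-05, -5.48685908e+01,  1.54661871e+00, -1.98122352e+01,
        9.41658713e-03,  8.87441944e-03,  1.54268628e-05]), 'tcp_pos': array([ 0.16638807, -0.70479843,  0.23015392]), 'ee_rot': array([-3.11833091e+00, -3.63177496e-01,  6.10732548e-04]), 'force': array([0.16080044, 0.16768792, 0.70448437]), 'ft_torque': array([-0.02214536, -0.00163409, -0.01297532]), 'grip_force': 0.0, 'grip_width': 0.08534309949964823}
scene {'fovy': 57.34161790282527, 'cx': 253.4238994472533, 'cy': 188.2759503007842, 'position': array([ 0.20806001, -0.58106347,  0.88306264]), 'attitude': array([-2.3040271 ,  0.80217862, -0.28233447])}
top {'fovy': 57.857652554833024, 'cx': 254.07357876697984, 'cy': 189.70676107924265, 'position': array([ 0.46509928, -0.04165804,  1.3279203 ]), 'attitude': array([-2.17047432,  2.17166864, -0.12261097])}
```

View pics/scene0b.png

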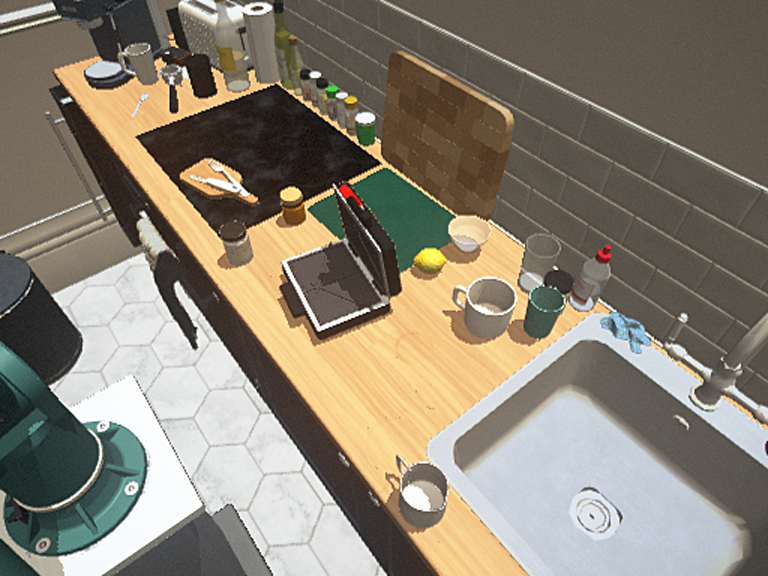

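View pics/top0b.png

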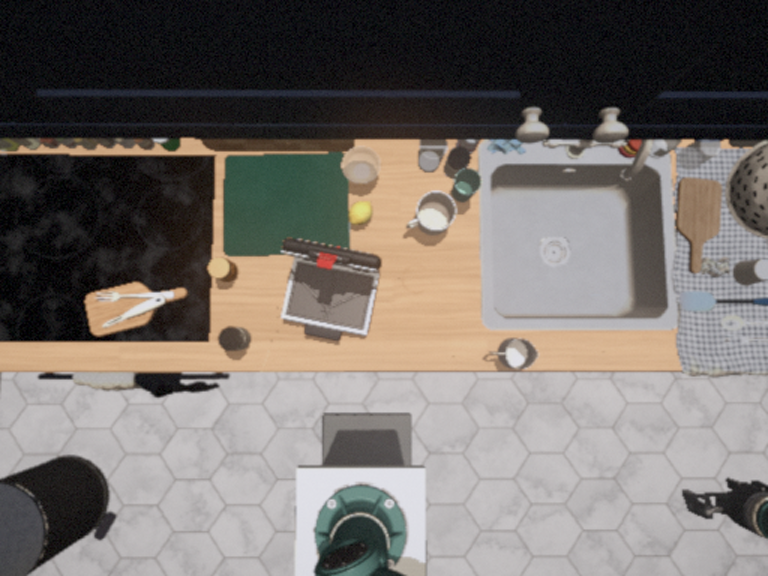

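The scene view shows the toaster with its front to the robot and the lid standing (red latch near 348,195). The top view shows the rim at about (282–375, 265–335), the latch at (326,261), and the jars to the left. I'll zoom in on both.

```bash
python3 - <<'E'
from h import *
s=cv2.imread("pics/scene0.png")[110:235,175:285]; t=cv2.imread("pics/top0.png")[150:235,180:260]
s=cv2.resize(s,None,fx=3.6,fy=3.6,interpolation=cv2.INTER_CUBIC); t=cv2.resize(t,None,fx=5,fy=5,interpolation=cv2.INTER_CUBIC)
o=np.zeros((450,800,3),np.uint8); o[:s.shape[0],:s.shape[1]]=s; o[:t.shape[0],400:]=t
cv2.imwrite("pics/crop0.png",o)
pt={}
for n in("scene","top"):
    i=cv2.imread(f"pics/{n}0.png"); h=cv2.cvtColor(i,cv2.COLOR_BGR2HSV)
    m=((h[...,0]<8)|(h[...,0]>172))&(h[...,1]>170)&(h[...,2]>70)
    m[:, 290:]=0; y,x=np.nonzero(m); print(n,len(x),x.mean(),y.mean(),x.min(),x.max(),y.min(),y.max()); pt[n]=(x.mean(),y.mean())
print(tri(arm.calibration("scene"),pt["scene"],arm.calibration("top"),pt["top"]))
E
```

```text
scene 89 233.03370786516854 129.4943820224719 226 249 123 144
top 8 218.5 174.5 214 223 172 177
(array([0.62519506, 0.05962936, 0.2639407 ]), np.float64(0.0013481395899921137))
```

View pics/crop0.png

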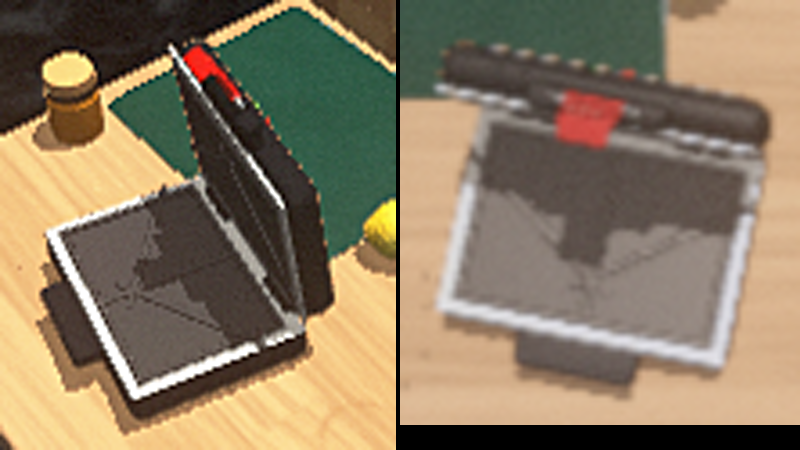

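```bash
python3 - <<'E'
from h import *
S,T=arm.calibration("scene"),arm.calibration("top")
tp=lambda x,y:(180+(x-400)/5,150+y/5); sc=lambda x,y:(175+x/3.6,110+y/3.6)
FL,FR,BR,BL=[plane(T,*tp(*p),.046) for p in((440,312),(722,366),(765,160),(478,115))]
fl,fr,br=[plane(S,*sc(*p),.046) for p in((48,232),(135,398),(303,325))]
for n,p in zip("FL FR BR BL fl fr br".split(),(FL,FR,BR,BL,fl,fr,br)): print(n,p.round(4))
for p,q in((FL,FR),(FR,BR),(fl,fr),(fr,br)): print(np.linalg.norm(p-q).round(4),np.degrees(np.arctan2(*(q-p)[1::-1][::-1])) .round(1) if 0 else np.degrees(np.arctan2((q-p)[1],(q-p)[0])).round(1))
L=[plane(T,*tp(*p),.043) for p in((515,370),(632,383))]; print("lip",np.round(L,4),np.linalg.norm(L[0]-L[1]))
def blob(n,c,lo,hi,box,z):
    h=cv2.cvtColor(cv2.imread(f"pics/{n}0.png"),cv2.COLOR_BGR2HSV); m=cv2.inRange(h,lo,hi); k=np.zeros_like(m); k[box[1]:box[3],box[0]:box[2]]=1
    y,x=np.nonzero(m*k); print(len(x),plane(c,x.mean(),y.mean(),z).round(3))
print("lemon");blob("top",T,(20,150,100),(35,255,255),(225,125,255,155),.03)
for n,u,v,z in(("spread",234,334,.091),("honey",219,268,.081),("mug",435,212,.088)): print(n,plane(T,u/1.5,v/1.5,z).round(3))
E
```

```text
FL [0.5164 0.1915 0.046 ]
FR [ 0.4766 -0.016   0.046 ]
BR [ 0.6291 -0.0477  0.046 ]
BL [0.6629 0.1661 0.046 ]
fl [0.5221 0.1899 0.046 ]
fr [ 0.4801 -0.017   0.046 ]
br [ 0.6355 -0.0428  0.046 ]
0.2114 -100.8
0.1558 -11.7
0.2111 -101.5
0.1575 -9.4
lip [[0.4738 0.1362 0.043 ]
 [0.4643 0.0501 0.043 ]] 0.08659183469944401
lemon
0 [nan nan nan]
spread [0.478 0.296 0.091]
honey [0.637 0.339 0.081]
mug [ 0.773 -0.183  0.088]<stdin>:11: RuntimeWarning: Mean of empty slice.
  ret = ret.dtype.type(ret / rcount)
```

Emit:
jog_arm:
  moves:
    - [[0, 3.4, -0.6, -1.8, 0.084], [0, 6.8, -1.2, -3.6, 0.168], [0, 10.2, -1.8, -5.4, 0.252], [0, 13.6, -2.4, -7.2, 0.336], [0, 17, -3, -9, 0.42]]

```text
clock: 0.52
tcp_pos: [0.3264, -0.6361, 0.3215]
ee_rot: [-3.126, 0.302, 0.001]
force: [0.0, -1.4, -0.2]
grip_width: 0.0259
grip_force: 0.0
```

```bash
cat > g.py <<'E'
from h import *
import sys
# shift in tool axes (cm) from the present TCP to toaster-frame point (mm), and present TCP in toaster frame
O=np.array([.575,.0725,0]); A=R.from_euler("z",-.187).as_matrix()
def cur(): s=arm.get_state(); return s,s["tcp_pos"],R.from_rotvec(s["ee_rot"]).as_matrix()
if __name__=="__main__":
    s,p,M=cur(); print("t",round(s["clock"],2),"tcp",p.round(4),"toaster mm",(A.T@(p-O)*1e3).round(1),"yaw of tool x",np.degrees(np.arctan2(M[1,0],M[0,0])).round(2),"F",s["force"].round(1))
    a=list(map(float,sys.argv[1:]))
    for i in range(0,len(a),3): print(a[i:i+3],"world",(O+A@np.array(a[i:i+3])/1e3).round(3),"shift cm",(M.T@(O+A@np.array(a[i:i+3])/1e3-p)*100).round(2))
    print("q",s["qpos"].round(2))
E
python3 g.py 135 0 300
```

```text
t 0.52 tcp [ 0.3264 -0.6361  0.3215] toaster mm [-112.6 -742.5  321.5] yaw of tool x -11.03 F [ 0.  -1.4 -0.2]
[135.0, 0.0, 300.0] world [0.708 0.047 0.3  ] shift cm [ 24.36 -74.38   2.21]
q [ 0.93  0.51  0.16  1.55 -0.09  1.1  -0.65]
```

Emit:
jog_arm:
  moves:
    - [[0, 1.6, -3.8, -0.2, 0], [0, 3.2, -7.6, -0.4, 0], [0, 4.8, -11.4, -0.6, 0], [0, 6.4, -15.2, -0.8, 0], [0, 8, -18.5, -1, 0]]

```text
clock: 0.93
tcp_pos: [0.4394, -0.4674, 0.3309]
ee_rot: [-3.126, 0.293, 0.001]
force: [0.5, -0.3, -0.2]
grip_width: -0.0
grip_force: 0.0
```

Emit:
jog_arm:
  moves:
    - [[0, 1.4, -3.8, 0, 0], [0, 2.8, -7.6, 0, 0], [0, 4.2, -11.4, 0, 0], [0, 5.6, -15.2, 0, 0], [0, 7, -18.5, 0, 0]]

```text
clock: 1.35
tcp_pos: [0.5424, -0.2987, 0.3309]
ee_rot: [-3.127, 0.293, 0.001]
force: [0.9, -0.4, 0.5]
grip_width: 0.0
grip_force: 0.0
```

Emit:
jog_arm:
  moves:
    - [[0, 1.4, -3.8, 0, 0], [0, 2.8, -7.6, 0, 0], [0, 4.2, -11.4, 0, 0], [0, 5.6, -15.2, 0, 0], [0, 7, -18.5, 0, 0]]

```text
clock: 1.77
tcp_pos: [0.6456, -0.13, 0.3308]
ee_rot: [-3.127, 0.292, 0.002]
force: [-0.4, -1.1, -0.6]
grip_width: -0.0002
grip_force: 0.0
```

```bash
python3 g.py 135 0 320; python3 - <<'E'
from h import *
f=[cv2.resize(arm.grab_frame(n)[:,:,::-1],(400,300)) for n in("scene","wrist")]
cv2.imwrite("pics/a1.png",np.hstack(f))
E
```

```text
t 1.77 tcp [ 0.6456 -0.13    0.3308] toaster mm [ 107.  -185.8  330.8] yaw of tool x -10.68 F [-0.4 -1.1 -0.6]
[135.0, 0.0, 320.0] world [0.708 0.047 0.32 ] shift cm [  2.81 -18.58   1.1 ]
q [ 0.11  0.41  0.02  1.66 -0.01  1.06 -1.62]
```

View pics/a1.png

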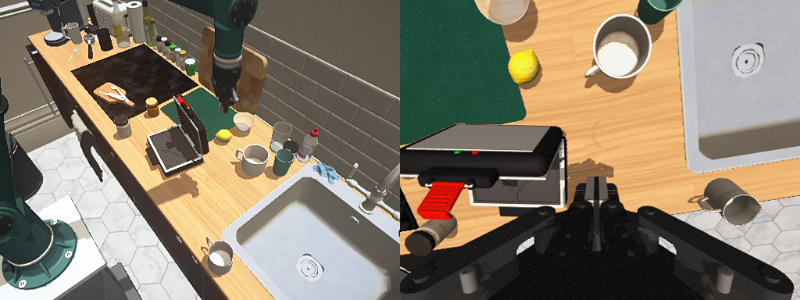

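The pictures show the lid upright, leaning slightly forward, with the red latch pointing up and forward. There is free space behind the lid, and the lemon is further back.

Emit:
jog_arm:
  moves:
    - [[0, 1, -3.7, 0, 0], [0, 2, -7.4, 0, 0], [0, 3, -11.2, 0, 0], [0, 4, -15, 0, 0], [0, 5, -18.6, 0, 0]]

```text
clock: 2.28
tcp_pos: [0.729, 0.0416, 0.3307]
ee_rot: [3.128, -0.295, -0.002]
force: [0.4, -0.4, -0.4]
grip_width: 0.0002
grip_force: 0.0
```

Emit:
jog_arm:
  moves:
    - [[0, 0, 0, 3, 0], [0, 0, 0, 6, 0], [0, 0, 0, 9, 0], [0, 0, 0, 12, 0], [0, 0, 0, 13.5, 0]]

```text
clock: 2.7
tcp_pos: [0.7259, 0.0392, 0.1913]
ee_rot: [3.126, -0.295, -0.012]
force: [-1.0, -0.2, 1.0]
grip_width: -0.0001
grip_force: 0.0
```

```bash
python3 g.py 102 0 195 ; python3 - <<'E'
from h import *
for t in (1.4,1.3,1.2,1.1,1.0,.9,.8,.7,.6,.5,.4,.3,.2,.1,0): print(t,np.round([91-145*np.cos(t)+36*np.sin(t),46+145*np.sin(t)+36*np.cos(t)],0))
f=[arm.grab_frame("scene")[60:240,150:320,::-1],arm.grab_frame("wrist")[:,:,::-1]]
f=[cv2.resize(f[0],(400,424)),cv2.resize(f[1],(400,300))]; f[1]=np.vstack([f[1],np.zeros((124,400,3),np.uint8)])
cv2.imwrite("pics/a2.png",np.hstack(f))
E
```

```text
t 2.7 tcp [0.7259 0.0392 0.1913] toaster mm [154.5  -4.7 191.3] yaw of tool x -10.79 F [-1.  -0.2  1. ]
[102.0, 0.0, 195.0] world [0.675 0.054 0.195] shift cm [-5.25 -0.46 -0.33]
q [-0.11  0.64 -0.01  1.63  0.01  0.89 -1.88]
1.4 [102. 195.]
1.3 [ 87. 195.]
1.2 [ 72. 194.]
1.1 [ 57. 192.]
1.0 [ 43. 187.]
0.9 [ 29. 182.]
0.8 [ 16. 175.]
0.7 [  3. 167.]
0.6 [ -8. 158.]
0.5 [-19. 147.]
0.4 [-29. 136.]
0.3 [-37. 123.]
0.2 [-44. 110.]
0.1 [-50.  96.]
0 [-54.  82.]
```

View pics/a2.png

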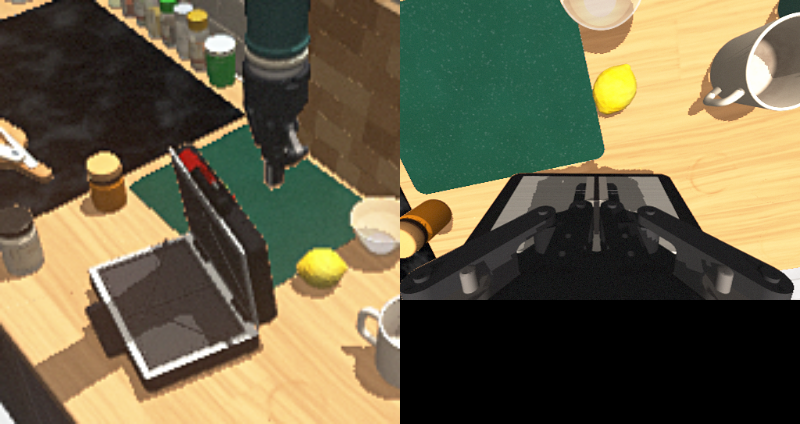

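The fingers are behind the lid and centred, with nothing else close by. I'll start the push.

Emit:
jog_arm:
  moves:
    - [[0, -1.5, -0.2, -0.2, 0], [0, -3, -0.4, -0.4, 0], [0, -4.2, -0.4, -0.4, 0], [0, -5.2, -0.4, -0.4, 0], [0, -6, -0.4, -0.4, 0]]

```text
clock: 3.22
tcp_pos: [0.6723, 0.0551, 0.2025]
ee_rot: [-3.127, 0.295, -0.009]
force: [2.4, -0.4, 3.1]
grip_width: -0.0001
grip_force: 1.4
```

Emit:
jog_arm:
  moves:
    - [[0, -0.7, 0, 0, 0], [0, -1.4, 0, 0, 0], [0, -2.1, 0, 0.1, 0], [0, -2.8, 0, 0.2, 0], [0, -3.7, 0, 0.3, 0]]

```text
clock: 3.63
tcp_pos: [0.6342, 0.0622, 0.1973]
ee_rot: [-3.127, 0.296, -0.001]
force: [1.5, -0.6, 1.1]
grip_width: -0.0005
grip_force: 1.0
```

```bash
python3 g.py 43 0 187; python3 - <<'E'
from h import *
f=[arm.grab_frame("scene")[60:240,150:320,::-1],arm.grab_frame("wrist")[:,:,::-1]]
f=[cv2.resize(f[0],(400,424)),cv2.resize(f[1],(400,300))]; f[1]=np.vstack([f[1],np.zeros((124,400,3),np.uint8)])
cv2.imwrite("pics/a3.png",np.hstack(f))
E
```

```text
t 3.63 tcp [0.6342 0.0622 0.1973] toaster mm [ 60.1   0.9 197.3] yaw of tool x -10.8 F [ 1.5 -0.6  1.1]
[43.0, 0.0, 187.0] world [0.617 0.065 0.187] shift cm [-1.71  0.09  1.03]
q [-0.16  0.52 -0.01  1.84  0.01  0.78 -1.94]
```

View pics/a3.png

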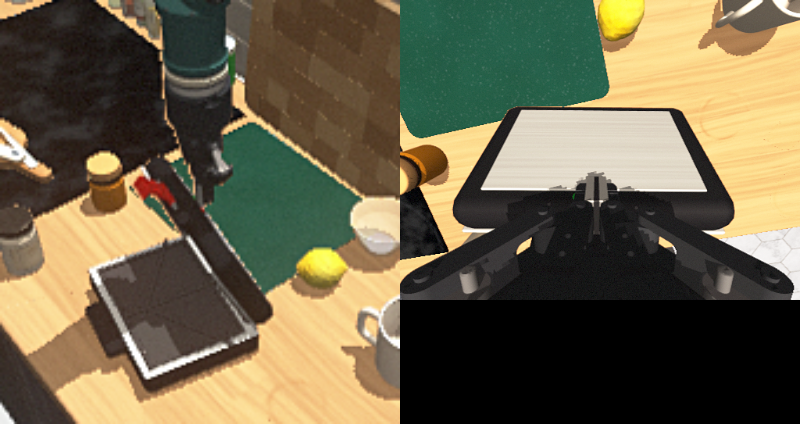

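The lid has tipped forward to about 1.1 rad. The base corners are unmoved and the contact force is about 2 N. I'll follow the arc.

Emit:
jog_arm:
  moves:
    - [[0, -1.5, 0, 0.6, 0], [0, -2.8, 0, 1.1, 0], [0, -4.1, 0, 1.8, 0], [0, -5.4, 0, 2.7, 0], [0, -6.5, 0, 3.7, 0]]

```text
clock: 4.15
tcp_pos: [0.5688, 0.0744, 0.1597]
ee_rot: [3.127, -0.295, -0.003]
force: [0.6, -0.4, 1.3]
grip_width: -0.0002
grip_force: 0.6
```

```bash
python3 g.py -19 0 147 -29 0 136 -37 0 123 -44 0 110 -50 0 96 -54 0 82
```

```text
t 4.15 tcp [0.5688 0.0744 0.1597] toaster mm [ -6.4   0.7 159.7] yaw of tool x -10.77 F [ 0.6 -0.4  1.3]
[-19.0, 0.0, 147.0] world [0.556 0.076 0.147] shift cm [-1.25  0.07  1.27]
[-29.0, 0.0, 136.0] world [0.547 0.078 0.136] shift cm [-2.25  0.07  2.38]
[-37.0, 0.0, 123.0] world [0.539 0.079 0.123] shift cm [-3.05  0.07  3.68]
[-44.0, 0.0, 110.0] world [0.532 0.081 0.11 ] shift cm [-3.75  0.07  4.98]
[-50.0, 0.0, 96.0] world [0.526 0.082 0.096] shift cm [-4.34  0.07  6.38]
[-54.0, 0.0, 82.0] world [0.522 0.083 0.082] shift cm [-4.74  0.07  7.78]
q [-0.2   0.5  -0.02  2.01  0.01  0.64 -1.98]
```

Emit:
jog_arm:
  moves:
    - [[0, -1.2, 0, 1.2, 0], [0, -2.2, 0, 2.3, 0], [0, -3.0, 0, 3.6, 0], [0, -3.6, 0, 4.9, 0], [0, -4.1, 0, 6.2, 0]]

```text
clock: 4.57
tcp_pos: [0.5278, 0.0818, 0.097]
ee_rot: [3.127, -0.295, -0.006]
force: [-1.5, 0.2, 0.3]
grip_width: -0.0
grip_force: 0.2
```

Emit:
jog_arm:
  moves:
    - [[0, -0.1, 0, 0.4, 0], [0, -0.2, 0, 0.8, 0], [0, -0.3, 0, 1.2, 0], [0, -0.3, 0, 1.5, 0], [0, -0.3, 0, 1.5, 0]]

```text
clock: 4.98
tcp_pos: [0.5275, 0.0824, 0.0831]
ee_rot: [3.127, -0.295, -0.0]
force: [0.2, -0.1, -0.4]
grip_width: -0.0001
grip_force: 0.0
```

```bash
python3 g.py -54 0 82
```

```text
t 4.98 tcp [0.5275 0.0824 0.0831] toaster mm [-48.5   0.9  83.1] yaw of tool x -10.79 F [ 0.2 -0.1 -0.4]
[-54.0, 0.0, 82.0] world [0.522 0.083 0.082] shift cm [-0.55  0.09  0.11]
q [-0.23  0.58 -0.01  2.14  0.02  0.42 -2.02]
```

Emit:
jog_arm:
  moves:
    - [[0, -0.5, 0, 0.1, 0], [0, -1, 0, 0.2, 0], [0, -1, 0, 0.3, 0], [0, -1, 0, 0.4, 0], [0, -1, 0, 0.4, 0]]

```text
clock: 5.4
tcp_pos: [0.519, 0.0845, 0.0819]
ee_rot: [-3.127, 0.296, -0.006]
force: [-2.1, -0.4, 18.4]
grip_width: -0.0001
grip_force: 9.1
```

The lid met the base at TCP z 81.9 mm with an 18 N stop. I'll lift off, back out to the front and look.

Emit:
jog_arm:
  moves:
    - [[0, 0, 0, -1.5, 0], [0, 0, 0, -3, 0], [0, -2, 0, -4.5, 0], [0, -4.5, 0, -4.5, 0], [0, -7, 0, -4.5, 0]]

```text
clock: 5.82
tcp_pos: [0.4487, 0.0978, 0.1255]
ee_rot: [-3.126, 0.296, -0.004]
force: [-0.8, -0.1, 0.8]
grip_width: 0.0002
grip_force: 0.0
```

```bash
python3 g.py -150 0 100 -145 0 70 -145 0 35; python3 - <<'E'
from h import *
from g import O,A
f=[]
for n in("scene","wrist"):
    c=arm.calibration(n); i=arm.grab_frame(n)[:,:,::-1].copy()
    h=cv2.cvtColor(i,cv2.COLOR_BGR2HSV); m=((h[...,0]<8)|(h[...,0]>172))&(h[...,1]>150)&(h[...,2]>60)
    print(n,m.sum())
    for q in((-112,0,58),(-112-36*np.sin(1.3),0,58-36*np.cos(1.3)),(-80,110,46),(-80,-110,46),(76,110,82)): print(q,proj(c,O+A@np.array(q)/1e3).round(0))
    f.append(i)
f=[cv2.resize(f[0][90:250,140:290],(400,424),interpolation=cv2.INTER_CUBIC),np.vstack([cv2.resize(f[1],(400,300)),np.zeros((124,400,3),np.uint8)])]
cv2.imwrite("pics/a4.png",np.hstack(f))
E
```

```text
t 5.82 tcp [0.4487 0.0978 0.1255] toaster mm [-128.8    1.4  125.5] yaw of tool x -10.83 F [-0.8 -0.1  0.8]
[-150.0, 0.0, 100.0] world [0.428 0.1   0.1  ] shift cm [-2.13  0.14  2.54]
[-145.0, 0.0, 70.0] world [0.433 0.099 0.07 ] shift cm [-1.63  0.15  5.54]
[-145.0, 0.0, 35.0] world [0.433 0.099 0.035] shift cm [-1.64  0.15  9.04]
q [-0.31  0.44 -0.01  2.28  0.01  0.42 -2.08]
scene 230
(-112, 0, 58) [188. 198.]
(np.float64(-146.68809467501893), 0, np.float64(48.37004216951485)) [178. 204.]
(-80, 110, 46) [186. 174.]
(-80, -110, 46) [212. 222.]
(76, 110, 82) [228. 151.]
wrist 2088
(-112, 0, 58) [251. 173.]
(np.float64(-146.68809467501893), 0, np.float64(48.37004216951485)) [251. 210.]
(-80, 110, 46) [111. 129.]
(-80, -110, 46) [390. 130.]
(76, 110, 82) [  32. -185.]
```

View pics/a4.png

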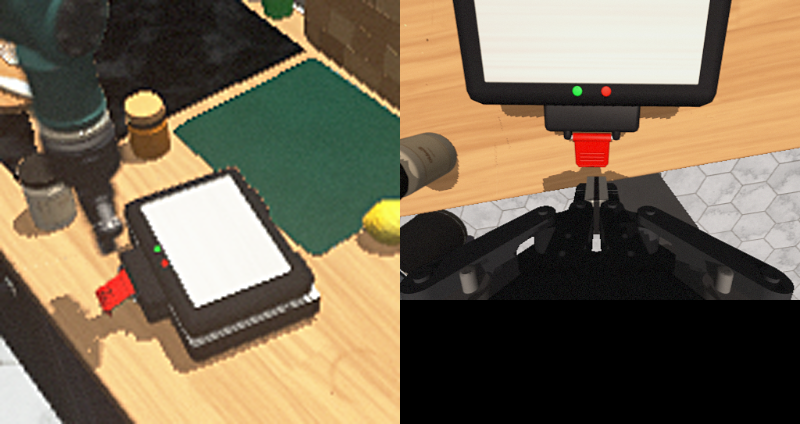

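The lid is shut, and the red latch sticks out at wrist pixel ~(247,214), matching the prediction. Next I'll press it down near its tip.

Emit:
jog_arm:
  moves:
    - [[0, -1, 0, 0, 0], [0, -1.8, 0.1, 1, 0], [0, -1.8, 0.1, 3, 0], [0, -1.8, 0.1, 4.5, 0], [0, -1.8, 0.1, 5.5, 0]]

```text
clock: 6.33
tcp_pos: [0.4308, 0.1, 0.0684]
ee_rot: [3.128, -0.295, -0.0]
force: [0.7, -0.7, -0.5]
grip_width: -0.0001
grip_force: 0.0
```

Emit:
jog_arm:
  moves:
    - [[0, 0, 0, 0.7, 0], [0, 0, 0, 1.4, 0], [0, 0, 0, 2.1, 0], [0, 0, 0, 2.8, 0], [0, 0, 0, 3.3, 0]]

```text
clock: 6.75
tcp_pos: [0.4311, 0.0999, 0.0358]
ee_rot: [-3.128, 0.295, -0.0]
force: [-0.7, 0.8, 0.7]
grip_width: -0.0
grip_force: 0.5
```

```bash
python3 g.py -145 0 30 -126 0 28
```

```text
t 6.75 tcp [0.4311 0.0999 0.0358] toaster mm [-146.5    0.2   35.8] yaw of tool x -10.79 F [-0.7  0.8  0.7]
[-145.0, 0.0, 30.0] world [0.433 0.099 0.03 ] shift cm [0.15 0.02 0.58]
[-126.0, 0.0, 28.0] world [0.451 0.096 0.028] shift cm [2.05 0.02 0.78]
q [-0.33  0.62 -0.    2.35  0.02  0.17 -2.11]
```

Emit:
jog_arm:
  moves:
    - [[0, 0.3, 0, 0.3, 0], [0, 0.7, 0, 0.5, 0], [0, 1.1, 0, 0.7, 0], [0, 1.5, 0, 0.8, 0], [0, 1.8, 0, 0.8, 0]]

```text
clock: 7.17
tcp_pos: [0.4489, 0.0963, 0.0281]
ee_rot: [3.127, -0.296, -0.001]
force: [-1.8, -0.3, -0.8]
grip_width: 0.0002
grip_force: 0.8
```

Emit:
jog_arm:
  moves:
    - [[0, 0.1, 0, 0, 0], [0, 0.2, 0, 0, 0], [0, 0.3, 0, 0, 0], [0, 0.3, 0, 0, 0]]

```text
clock: 7.5
tcp_pos: [0.449, 0.0961, 0.0282]
ee_rot: [3.127, -0.293, -0.007]
force: [-5.5, 2.9, -1.0]
grip_width: -0.0
grip_force: 2.7
```

```bash
python3 g.py -126 0 28; python3 - <<'E'
from h import *
f=[arm.grab_frame(n)[:,:,::-1] for n in ("scene","wrist")]
f=[cv2.resize(f[0][150:230,150:225],(400,424),interpolation=cv2.INTER_CUBIC),np.vstack([cv2.resize(f[1],(400,300)),np.zeros((124,400,3),np.uint8)])]
cv2.imwrite("pics/a5.png",np.hstack(f))
E
```

```text
t 7.5 tcp [0.449  0.0961 0.0282] toaster mm [-128.2   -0.2   28.2] yaw of tool x -10.72 F [-5.5  2.9 -1. ]
[-126.0, 0.0, 28.0] world [0.451 0.096 0.028] shift cm [ 0.22 -0.02  0.02]
q [-0.3   0.64 -0.01  2.32  0.02  0.19 -2.09]
```

View pics/a5.png

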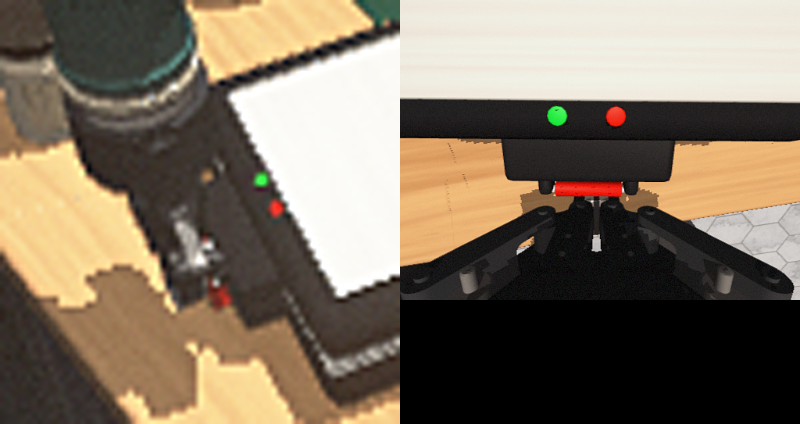

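The latch is folded down in front of the handle, and the push stopped at about 6 N. I'll add a slight extra push, then back off and check.

Emit:
jog_arm:
  moves:
    - [[0, 0.1, 0, 0, 0], [0, 0.15, 0, 0, 0], [0, 0.15, 0, 0, 0]]

```text
clock: 7.85
tcp_pos: [0.449, 0.096, 0.0281]
ee_rot: [3.127, -0.292, -0.011]
force: [-7.5, 3.1, 1.5]
grip_width: -0.0
grip_force: 3.8
```

Emit:
jog_arm:
  moves:
    - [[0, -0.7, 0, 0, 0], [0, -2, 0, -0.5, 0], [0, -2, 0, -4, 0], [0, -2, 0, -7, 0], [0, -2, 0, -10, 0]]

```text
clock: 8.27
tcp_pos: [0.4333, 0.0994, 0.1298]
ee_rot: [-3.127, 0.295, -0.002]
force: [1.3, 0.2, -0.0]
grip_width: 0.0002
grip_force: 0.0
```

Emit:
jog_arm:
  moves:
    - [[0, 0, 3, -1, 0], [0, 0, 7, -2, 0], [0, 1, 11, -2, 0], [0, 2, 15, -2, 0], [0, 3, 19, -2, 0]]

```text
clock: 8.68
tcp_pos: [0.4277, -0.0946, 0.1495]
ee_rot: [3.127, -0.294, 0.007]
force: [0.5, 0.6, 0.6]
grip_width: 0.0
grip_force: 0.0
```

```bash
python3 - <<'E'
from h import *
from g import O,A
c=arm.calibration("scene"); i=arm.grab_frame("scene")[:,:,::-1].copy()
h=cv2.cvtColor(i,cv2.COLOR_BGR2HSV); m=((h[...,0]<8)|(h[...,0]>172))&(h[...,1]>130)&(h[...,2]>50); m[:,230:]=0
y,x=np.nonzero(m); print(len(x),x.min(),x.max(),y.min(),y.max())
W=lambda q:proj(c,O+A@np.array(q)/1e3).round(1)
for a in(0,.1,.2,.4): print(a,[W((-112-36*np.sin(a)-2.5*np.cos(a),s,58-36*np.cos(a)+2.5*np.sin(a))) for s in(18,-18)])
print("pin",W((-114.5,18,58)),W((-114.5,-18,58)))
z=cv2.resize(i[140:240,150:285],(756,560),interpolation=cv2.INTER_CUBIC); cv2.imwrite("pics/a6.png",z)
E
```

```text
23 186 193 198 207
0 [array([187.1, 201.7]), array([191.1, 209.6])]
0.1 [array([186., 202.]), array([190. , 209.9])]
0.2 [array([184.9, 202.2]), array([188.9, 210.2])]
0.4 [array([182.7, 202.5]), array([186.7, 210.5])]
pin [185.2 194.3] [189.3 202.3]
```

View pics/a6.png

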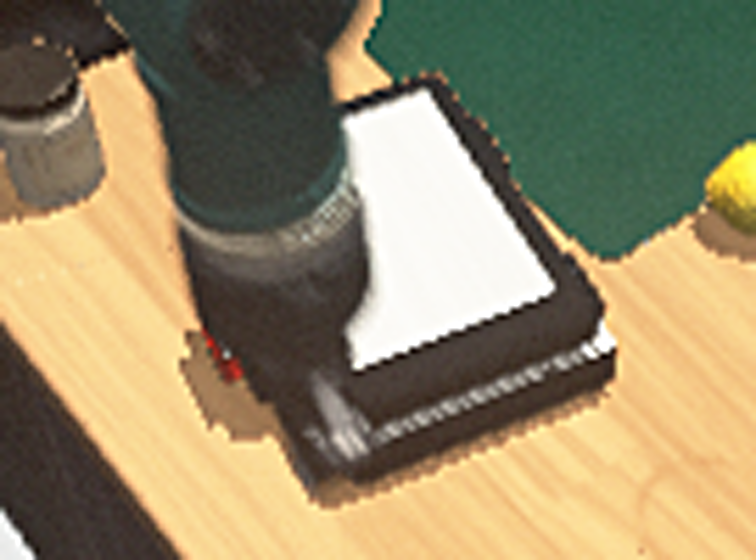

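The arm covers most of the latch here: only red bits at (205–240, 335–375) are visible, and the toaster looks in place and shut. I'll move the arm clear and measure.

Emit:
jog_arm:
  moves:
    - [[0, 1, 3.8, -2, 0], [0, 1.5, 7.5, -4, 0], [0, 2, 11, -6, 0], [0, 2, 14.5, -8, 0], [0, 2, 18, -10, 0]]

```text
clock: 9.15
tcp_pos: [0.4131, -0.2753, 0.2501]
ee_rot: [3.126, -0.296, 0.004]
force: [1.3, -1.0, 0.1]
grip_width: 0.0
grip_force: 0.0
```

Emit:
jog_arm:
  moves:
    - [[0, 0, 4, 0, 0], [0, 0, 8, 0, 0], [0, 0, 12, 0, 0], [0, 0, 16, 0, 0], [0, 0, 20, 0, 0]]

```text
clock: 9.57
tcp_pos: [0.3753, -0.4717, 0.2491]
ee_rot: [3.126, -0.296, 0.003]
force: [0.6, -0.1, 0.3]
grip_width: 0.0003
grip_force: 0.0
```

```bash
python3 - <<'E'
from h import *
from g import O,A
c=arm.calibration("scene"); T=arm.calibration("top"); i=arm.grab_frame("scene")[:,:,::-1].copy(); t=arm.grab_frame("top")[:,:,::-1].copy()
h=cv2.cvtColor(i,cv2.COLOR_BGR2HSV); m=((h[...,0]<8)|(h[...,0]>172))&(h[...,1]>130)&(h[...,2]>50)
m[:,230:]=0; m[:180]=0; m[240:]=0; m[:,:160]=0
for r in range(185,230):
    x=np.nonzero(m[r])[0]
    if len(x): print(r,x.min(),x.max())
h=cv2.cvtColor(t,cv2.COLOR_BGR2HSV); mt=((h[...,0]<8)|(h[...,0]>172))&(h[...,1]>130)&(h[...,2]>50); mt[:,250:]=0; mt[:,:190]=0; y,x=np.nonzero(mt); print("top red",np.c_[x,y].tolist(), "pin pred",proj(T,O+A@[-.112,0,.06]))
a=cv2.resize(i[140:240,150:285],(400,296),interpolation=cv2.INTER_CUBIC); a2=cv2.resize(i[180:225,170:225],(400,327),interpolation=cv2.INTER_CUBIC)
b=cv2.resize(t[150:240,175:265],(400,400),interpolation=cv2.INTER_CUBIC)
o=np.zeros((600,800,3),np.uint8); o[:296,:400]=a; o[300-3:600,:400]=a2[:303]; o[:400,400:]=b; cv2.imwrite("pics/a7.png",o)
E
```

```text
top red [[209, 225], [210, 225], [211, 225], [212, 225], [213, 225], [209, 226], [210, 226], [211, 226], [212, 226], [213, 226], [214, 226], [215, 226], [216, 226], [217, 226], [212, 227], [213, 227], [214, 227], [215, 227], [216, 227], [217, 227]] pin pred [214.15260552 226.42210711]
```

View pics/a7.png

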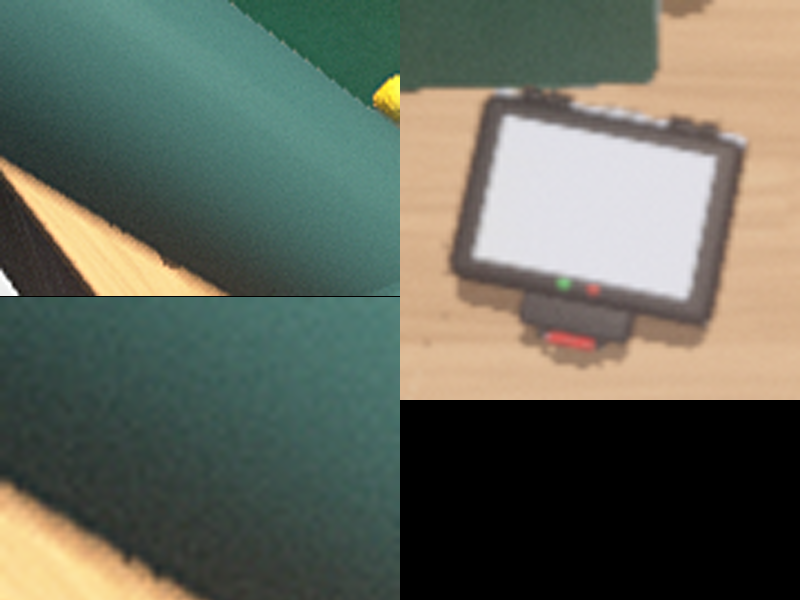

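The top view shows the toaster shut at its original place, with the latch a thin red strip at about (213,226). That matches the pin prediction. The scene view is blocked by the arm, so I'll clear it and measure the latch numerically.

Emit:
jog_arm:
  moves:
    - [[0, -1, 4, -0.5, 0], [0, -3, 8, -1, 0], [0, -5, 12, -1.5, 0], [0, -7, 15, -2, 0], [0, -9, 18, -2, 0]]

```text
clock: 10.08
tcp_pos: [0.2527, -0.632, 0.27]
ee_rot: [3.123, -0.296, 0.002]
force: [-0.2, 0.2, 0.0]
grip_width: -0.0
grip_force: 0.0
```

```bash
cat > m.py <<'E'
from h import *
from g import O,A
c=arm.calibration("scene"); i=arm.grab_frame("scene")[:,:,::-1].copy()
h=cv2.cvtColor(i,cv2.COLOR_BGR2HSV); m=((h[...,0]<8)|(h[...,0]>172))&(h[...,1]>130)&(h[...,2]>40)
m[:,200:]=0; m[:180]=0; m[230:]=0; m[:,:160]=0
for r in range(185,230):
    x=np.nonzero(m[r])[0]
    if len(x): print(r,x.tolist())
W=lambda q:proj(c,O+A@np.array(q)/1e3).round(1).tolist()
for a in(0,.1,.2,.3): print(a,"tip far/near",[W((-112-36*np.sin(a)-2.5*np.cos(a),s,58-36*np.cos(a)+2.5*np.sin(a))) for s in(18,-18)])
print("pin far/near",W((-114.5,18,58)),W((-114.5,-18,58)))
E
python3 m.py
```

```text
191 [186]
192 [185, 186]
193 [185, 186, 187]
194 [185, 186, 187]
195 [186, 187, 188]
196 [186, 187, 188]
197 [186, 187, 188, 189]
198 [186, 187, 188, 189]
199 [186, 187, 188, 189, 190]
200 [187, 188, 189, 190]
201 [187, 188]
202 [188]
203 [188, 189]
204 [189, 190, 191, 192]
205 [189, 190, 191, 192]
206 [190, 191, 192, 193]
207 [190, 191, 192]
0 tip far/near [[187.1, 201.7], [191.1, 209.6]]
0.1 tip far/near [[186.0, 202.0], [190.0, 209.9]]
0.2 tip far/near [[184.9, 202.2], [188.9, 210.2]]
0.3 tip far/near [[183.8, 202.4], [187.8, 210.4]]
pin far/near [185.2, 194.3] [189.3, 202.3]
```

The slope of the red edge fits an angle of about 0, but the resolution is coarse. I'll check from nearer with the wrist camera.

```bash
python3 g.py -130 -150 150
```

```text
t 10.13 tcp [ 0.2429 -0.6386  0.2698] toaster mm [-194.1 -760.4  269.8] yaw of tool x -11.47 F [-6.1 -4.7  0.7]
[-130.0, -150.0, 150.0] world [ 0.419 -0.051  0.15 ] shift cm [  5.65 -61.25  11.28]
q [ 1.08  0.5   0.09  1.68 -0.04  0.96 -0.59]
```

Emit:
jog_arm:
  moves:
    - [[0, 3, -4, 0, 0], [0, 5, -8, 0, 0], [0, 7, -12, 0, 0], [0, 9, -16, 0, 0], [0, 9, -20, 0, 0]]

```text
clock: 10.55
tcp_pos: [0.379, -0.4619, 0.2688]
ee_rot: [3.126, -0.292, 0.006]
force: [1.3, -0.4, 0.8]
grip_width: 0.0001
grip_force: 0.0
```

Emit:
jog_arm:
  moves:
    - [[0, 0, -4, 0, 0], [0, 0, -8, 0, 0], [0, 0, -12, 0, 0], [0, -0.5, -16, 0, 0], [0, -1, -20, 0, 0]]

```text
clock: 10.97
tcp_pos: [0.4027, -0.2627, 0.2686]
ee_rot: [3.127, -0.294, 0.003]
force: [0.9, 0.8, -0.5]
grip_width: 0.0001
grip_force: 0.0
```

Emit:
jog_arm:
  moves:
    - [[0, -0.5, -4, 2, 0], [0, -1, -8, 4, 0], [0, -1.5, -12, 7, 0], [0, -2, -16, 10, 0], [0, -2.4, -20, 12, 0]]

```text
clock: 11.38
tcp_pos: [0.4138, -0.0858, 0.1612]
ee_rot: [3.127, -0.297, 0.003]
force: [1.5, -0.4, 0.8]
grip_width: -0.0002
grip_force: 0.0
```

```bash
cat > w.py <<'E'
from h import *
from g import O,A
c=arm.calibration("wrist"); i=arm.grab_frame("wrist")[:,:,::-1].copy(); cv2.imwrite("pics/w.png",i)
print("cam toaster mm",(A.T@(np.array(c["position"])-O)*1e3).round(0))
h=cv2.cvtColor(i,cv2.COLOR_BGR2HSV); m=(((h[...,0]<8)|(h[...,0]>172))&(h[...,1]>130)&(h[...,2]>40)).astype(np.uint8)
n,l,s,k=cv2.connectedComponentsWithStats(m)
for j in range(1,n):
    if s[j,4]<40: continue
    ct=max(cv2.findContours((l==j).astype(np.uint8),0,2)[0],key=len); print(s[j].tolist(),cv2.approxPolyDP(ct,2,True)[:,0].tolist())
W=lambda q:proj(c,O+A@np.array(q)/1e3).round(1).tolist()
for a in(0,.1,.2): print(a,"tip +y/-y outer",[W((-112-36*np.sin(a)-2.5*np.cos(a),y,58-36*np.cos(a)+2.5*np.sin(a))) for y in(18,-18)])
print("pin outer",W((-114.5,18,58)),W((-114.5,-18,58)))
E
python3 g.py -130 -150 150; python3 w.py
```

```text
t 11.38 tcp [ 0.4138 -0.0858  0.1612] toaster mm [-128.9 -185.5  161.2] yaw of tool x -10.84 F [ 1.5 -0.4  0.8]
[-130.0, -150.0, 150.0] world [ 0.419 -0.051  0.15 ] shift cm [-0.12 -3.55  1.12]
q [ 0.16  0.34 -0.08  2.33  0.05  0.48 -1.72]
cam toaster mm [ -59. -186.  304.]
[15, 122, 18, 12, 164] [[31, 125], [23, 122], [16, 124], [15, 128], [19, 133], [26, 133], [31, 130]]
[16, 171, 48, 10, 451] [[16, 173], [17, 178], [24, 180], [63, 180], [63, 173], [58, 171]]
0 tip +y/-y outer [[57.5, 168.9], [91.7, 168.9]]
0.1 tip +y/-y outer [[57.9, 172.3], [92.0, 172.3]]
0.2 tip +y/-y outer [[58.0, 175.7], [92.1, 175.7]]
pin outer [30.8, 176.4] [69.8, 176.4]
```

```bash
python3 -c "
from workcell import arm
print(arm.sign_off())"
```

```text
the job is handed in; nothing more can be done
None
```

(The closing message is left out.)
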